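Hold the infrared probe over the baking stone

TASK

Take the orange-handled infrared probe out of its steel stand, carry it over the top of the low splash guard, and hold it upright, about 2 cm above the baking stone, with its two lenses straight over the two black spots (either lens over either spot). Never touch the guard, or let the probe touch the stone or its oak board, and leave the other kitchen things where they are. Finish while still holding the probe there, steady in the gripper.

Things in the scene. Friction and masses are not known exactly. Their poses are not given: they have to be found in the camera images.
- probe_center (a point): Middle (half-way up) of the infrared probe, a loose upright tool 145 mm tall, about 0.13 to 0.25 kg. Lower 50 mm: dark steel head, 30 mm (x) by 64 mm (y). Upper 95 mm: orange handle, 26 mm (x) by 40 mm (y), from 22.5 mm below this point to 72.5 mm above it; grip it across its 26 mm. Axes are the probe's: z up along the handle, y along the head's long side. The probe stands in the stand's pocket and lifts straight out
- probe_nose (a point): Centre of the probe's flat underside, 72.5 mm below its middle, same axes. Two lenses in the underside at 22 mm to either side of this point along the probe's y (white stripes down the head's faces mark them)
- stand: Stainless probe stand, fixed: base plate 120 (x) by 110 (y) by 8 mm with an open pocket in its middle, inside 36 mm (x) by 72 mm (y), wall tops 40 mm above the counter. Origin: centre of its underside, on the counter; z up. The probe rests on the base plate, so its underside starts 8 mm above the counter. The stand and the stone stand on opposite sides of the guard; which is left varies
- stone_spots (a point): Point on the top face of the baking stone, midway between its two black spots (24 mm across, centres 22 mm to either side along this point's y axis); z up. 30 mm above the counter
- stone: Terracotta-coloured baking stone, 120 (x) by 160 (y) by 12 mm, lying on a round oak board 230 mm across and 18 mm thick; fixed. Origin: centre of the board's underside, on the counter
- guard: Splash guard, fixed: upright aluminium sheet 320 mm long (x), 90 mm high, 10 mm thick at its round red top edge, on two feet 50 mm wide (y). Origin: centre of its underside, on the counter; z up. It stands between stand and stone
- container: Bystander: clear plastic container with teal cover and white snap latches, 114 (x) by 146 (y) by 80 mm, loose. Origin: centre of its underside
- salt: Bystander: round brushed steel salt cellar with sliding cover, 84 mm across, 65 mm high, loose. Origin: centre of its underside
- lid: Bystander: flat teal silicone lid, 130 mm across, 26 mm high at its knob, loose. Origin: centre of its underside
- oil: Bystander: green oil bottle, 60 mm across, 170 mm high, loose. Origin: centre of its underside
- ramekin: Bystander: white ceramic ramekin, 90 mm across, 50 mm high, loose. Origin: centre of its underside

How it is judged:
On the way, in this order (a step that is already met when the one before it is completed fails the run):
1. the probe is lifted out of the stand's pocket (z of probe_nose in the frame of stand above 0.042 m), for 0.05 s.
2. the probe passes over the top of the splash guard (z of probe_nose in the frame of guard above 0.09 m and y of probe_nose in the frame of guard between -0.06 and 0.06 m and x of probe_nose in the frame of guard between -0.17 and 0.17 m).
At the end, for the whole second after the job is handed in: The probe is gripped and still; underside 10 to 32 mm above the stone, centred within 10 mm of midway between the spots, lens line within 0.15 rad of the spots' line (either way round), upright within 0.12 rad, not touching stone or board (horizontal distance between probe_nose and stone_spots below 0.01 m and z of probe_nose in the frame of stone_spots between 0.01 and 0.032 m and angle between probe_nose's own z axis and vertical below 0.12 rad and angle between the y axis of probe_nose and the y axis of stone_spots, either way round below 0.15 rad and linear speed of probe below 0.02 m/s and contact force between probe and the fingers above 1 N and contact force between probe and stone below 0.1 N); the arm keeps its last pose, push and grip.
It fails at once if the probe touches the stone or its board (contact force between probe and stone above 0.3 N).
It fails at once if anything touches the splash guard (contact force between guard and anything else above 0.5 N).
It fails at once if a bystander is moved more than 15 mm (distance of any of container, salt, lid, oil, ramekin from where it was at the start of the episode above 0.015 m).
It also fails if it takes over 48 s, if anything falls off the work surface, if the arm or the gripper's body presses on something with over 40 N, if the wrist force passes 120 N, or if a joint passes its speed limit or range.

ROBOT

A 7-joint arm with a two-finger parallel gripper is mounted at the origin on the work surface. World frame = base frame: x ahead of the robot, y to its left, z up, the work surface at z = 0. Lengths are in m, angles in rad, forces in N, time in s.
With the tool pointing down it reaches from about 0.4 to 0.85 m from the base axis. Payload 4.5 kg.
Tool frame: the origin (TCP) lies on the centre line of the jaws, within the pads' length; the fingertips stand r.tips_ahead ahead of it and the grasp point (between the pads) is the TCP (r.tips_ahead is the distance from the TCP to the fingertips, in m); z points along the fingers, y is the direction in which the jaws open and shut (so a half turn about z gives the same grasp; the last joint's range is limited). The gripper opens to 88 mm and grips with 3 to 60 N. Pads are 18 mm wide; open, the fingers measure 123 mm over their backs; the gripper's body (75 mm by 187 mm) begins 45 mm behind the grasp point.
Start: joints at [-1.221, 0.689, -0.195, 1.565, 0.157, 0.902, -0.215], TCP at [0.194, 0.594, 0.258] pointing down, gripper open.
Joint ranges: [-3.01, 3.01], [-0.46, 2.08], [-1.47, 1.51], [0.13, 2.56], [-1, 4.14], [0.04, 2.09], [-2.66, 2.66]. Speed limits (rad/s): [2.57, 2.57, 3.14, 3.14, 3.14, 3.14, 3.14].

INTERFACE

Orientations are given as a unit quaternion [x, y, z, w].
In Python, from plant import r gives the robot as it stands.
- The arm moves only by the shell command python3 -m inch 'ROWS' [FORCE]. ROWS is JSON, a list of rows, each a list of 5 numbers: the shift along the world's x, y, z in units of 25 mm (1.0 is 25 mm), then the turn about the world's z in units of 6 degrees (1.0 is 6 degrees), then the finger opening in mm, from 0 to 88.1. A call has 1 to 5 rows; each row shifts and turns the commanded pose from where the row before left it; what a row does not reach is not made up. A row lasts 1/10 s, in which the tool goes at most 50 mm and 8.59 degrees, less where a joint would pass 70% of its speed; a pose out of reach is approached as far as the arm can. A call is refused whole if a number of a shift passes 1 or a number of a turn 1, either way. A call with a gripper value outside its range is refused whole. The fingers move at their own pace and stop on an object; FORCE is the grip in N (left out, the last holds). Time passes only in rows, so rows that do not move let the fingers close. It gives the time, the measured TCP pose, the force and the opening at its end, in the units of the state.
- r.get_state(): the state, without advancing time (a new reading comes with each control period).
- r.snapshot(name): name is "scene" or "side" or "wrist"; returns a dict with "pixels" (400x640x3 uint8, red, green, blue), "range_z" (400x640 float32, m along the optical axis (not along the pixel's ray), 0 where there is no reading), "K" (3x3 intrinsics, pixels), "position" and "attitude" of the camera in the world. Camera axes: x right, y up, looking along -z (the intrinsics and any distortion apply to the point x, -y, -z); pixel columns grow to the right and rows downward; lengths in m; the calibration is good to about 2 mm. The wrist camera is an equidistant fisheye: a pixel r from the principal point sees the ray r / f radians off the axis. A picture is of the moment at which its call begins.
- r.finish_job(): hands the job in, once; it reports no verdict.
The state is a dict: "clock": time; "q": joint angles; "qd": joint speeds; "joint_torque": joint torques, N m; "tool_pos": TCP position; "eef_rot": TCP orientation; "contact_force": force on the tool from outside, world axes, zero at the start; "moment": the same for the moment, N m; "opening": opening from 0.0 (shut) to 1.0 (fully open).
Only numpy, scipy, OpenCV 4.12 (cv2) and the standard library are available. Lean on these libraries where they do the work, as an engineer would, in place of code of your own. Each camera call takes 0.05 s, during which the arm holds its last target. There are 200 camera calls.

## Working session

There is one attempt and no reset: what is moved stays moved. The work goes in short steps, Python scripts to look and compute and a shell command to move; the robot and the scene stay as the last step left them, time stands still between calls to the robot, and variables do not carry over. Pictures are saved under pics/ and viewed, about 8 in all and at most 12, crops included, and the job is handed in when it is done.

```bash
ls; mkdir -p pics
cat > h.py <<'E'
import numpy as np, cv2
from scipy.spatial.transform import Rotation as R
from plant import r
def snap(n,fn=None):
    s=r.snapshot(n)
    np.savez('last_%s.npz'%n,**s)
    if fn: cv2.imwrite('pics/'+fn,s['pixels'][:,:,::-1])
    return s
def pose(s):
    a=np.array(s['attitude'],float)
    M=a if a.shape==(3,3) else R.from_quat(a).as_matrix()
    return M,np.array(s['position'])
def pts(s,uv):
    "pixels -> world by depth map (pinhole)"
    uv=np.atleast_2d(uv).astype(int); K=s['K']; M,p=pose(s)
    z=s['range_z'][uv[:,1],uv[:,0]]
    c=np.c_[(uv[:,0]-K[0,2])/K[0,0]*z,-(uv[:,1]-K[1,2])/K[1,1]*z,-z]
    return c@M.T+p
def plane(s,uv,h,fish=False):
    "pixels -> world on plane z=h"
    uv=np.atleast_2d(uv).astype(float); K=s['K']; M,p=pose(s)
    x=(uv[:,0]-K[0,2])/K[0,0]; y=(uv[:,1]-K[1,2])/K[1,1]
    if fish:
        t=np.hypot(x,y)+1e-12; d=np.c_[x/t*np.sin(t),-y/t*np.sin(t),-np.cos(t)]
    else: d=np.c_[x,-y,-np.ones_like(x)]
    d=d@M.T
    return p+d*((h-p[2])/d[:,2])[:,None]
E
python3 - <<'E'
from h import *
print(r.get_state(), r.tips_ahead)
for n in ['scene','side']:
    s=snap(n,n+'0.png'); print(n,s['K'].tolist(),s['position'],s['attitude'])
s=snap('wrist','wrist0.png');print(s['K'].tolist(),s['position'],s['attitude'])
a=[cv2.imread('pics/%s0.png'%n) for n in('scene','side')]
E
```

```text
pics
{'clock': 0.0, 'q': array([-1.22116948,  0.68995519, -0.19451946,  1.5663772 ,  0.15729012,
        0.90249564, -0.21511461]), 'qd': array([-5.25322325e-05,  4.98754506e-04,  2.15260948e-04, -9.99533896e-04,
       -1.61885185e-03,  1.58731468e-04,  5.03383616e-04]), 'joint_torque': array([ 2.40330337e-04, -5.27558792e+01, -1.26670238e+00, -1.53428364e+01,
       -5.26233867e-02,  6.40137776e-03,  1.66007126e-04]), 'tool_pos': array([0.19397671, 0.59349035, 0.25691927]), 'eef_rot': array([ 1.57222328e-01,  9.87562803e-01, -9.18491523e-04, -8.19236266e-05]), 'contact_force': array([0.51409135, 0.19341268, 0.71107004]), 'moment': array([ 0.05940785,  0.02041461, -0.0312508 ]), 'opening': 1.0004084972702045} 0.019
scene [[381.279744670472, 0.0, 317.51558370894355], [0.0, 381.279744670472, 197.85621328444185], [0.0, 0.0, 1.0]] [ 1.72408413 -0.24421855  0.99097322] [0.34066847 0.26794081 0.57098991 0.69722539]
side [[460.9339675743861, 0.0, 326.40224503864965], [0.0, 460.9339675743861, 196.80933789290003], [0.0, 0.0, 1.0]] [-0.08168407 -0.84412556  0.95138055] [ 0.4063243  -0.14670556 -0.31079376  0.84663173]
[[309.70691628693146, 0.0, 324.68252662168004], [0.0, 309.70691628693146, 197.23691746472235], [0.0, 0.0, 1.0]] [0.12392534 0.6172154  0.38385073] [-0.11913541 -0.08511331  0.58090923  0.80069154]
```

View pics/scene0.png

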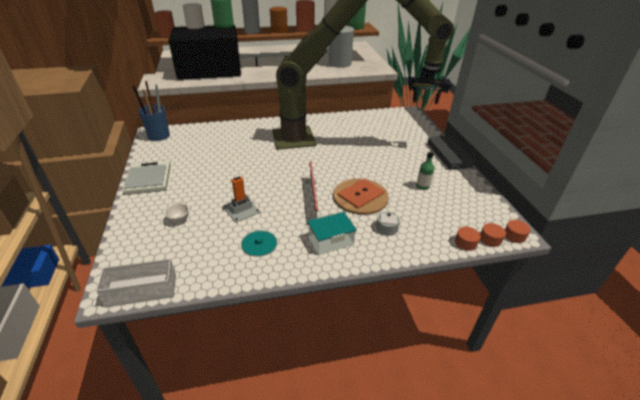

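View pics/side0.png

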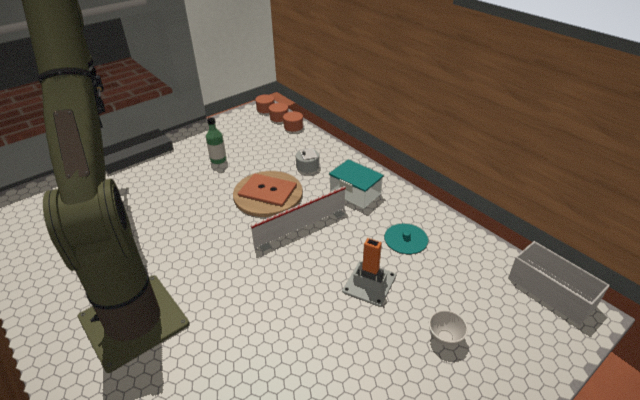

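The scene view shows the probe/stand at (238,195), the guard's red edge at (313,185) and the stone at (360,195). In the side view the probe's top is at (373,242), the stand at (370,285), the spots at (262,186) and (274,188), and the guard edge runs from (252,218) to (347,190). Next I'll measure these.

```bash
cat > m.py <<'E'
from h import *
def comps(mask,box,amin=8):
    x0,y0,x1,y1=box; m=np.zeros_like(mask,np.uint8); m[y0:y1,x0:x1]=mask[y0:y1,x0:x1]
    n,l,st,c=cv2.connectedComponentsWithStats(m)
    return [(np.argwhere(l==i)[:,::-1],c[i],st[i,4]) for i in range(1,n) if st[i,4]>=amin]
for n,bs,bp,bg in [('side',(245,175,300,205),(355,230,390,280),(245,185,352,232)),('scene',(340,180,385,208),(228,172,250,205),(305,158,322,212))]:
    s=dict(np.load('last_%s.npz'%n)); im=s['pixels'].astype(int); hsv=cv2.cvtColor(s['pixels'],cv2.COLOR_RGB2HSV)
    H,S,V=[hsv[...,i].astype(int) for i in range(3)]
    print(n)
    for p,c,a in comps(V<75,bs,4): print(' spot',c.round(1),a,plane(s,c,.03)[0].round(4))
    for p,c,a in comps((H<18)&(S>150)&(V>90),bp,20):
        P=pts(s,p); print(' orange',c.round(1),a,P.min(0).round(3),P.max(0).round(3)); T=P[P[:,2]>.147]; print('  top',len(T),T.mean(0).round(4) if len(T) else '',T.min(0),T.max(0))
    for p,c,a in comps(((H<8)|(H>170))&(S>110),bg,15):
        P=plane(s,p,.09)[:,:2]; (u,v)=np.linalg.svd(P-P.mean(0))[1:]; d=v[0]; t=(P-P.mean(0))@d
        e=P.mean(0)+np.outer([t.min(),t.max()],d); print(' red',a,e.round(4).tolist(),np.degrees(np.arctan2(d[1],d[0])).round(1), 'mid',e.mean(0).round(4))
s=dict(np.load('last_side.npz'))
# head of probe/stand: point cloud near stand
v,u=np.mgrid[225:310,335:405]; P=pts(s,np.c_[u.ravel(),v.ravel()])
for lo,hi in [(.004,.014),(.034,.046),(.14,.17)]:
    Q=P[(P[:,2]>lo)&(P[:,2]<hi)][:,:2].astype(np.float32)
    if len(Q)>4: print(lo,hi,len(Q),cv2.minAreaRect(Q))
c=s['pixels'][225:315,330:410]; d=s['pixels'][165:255,235:355]
A=np.hstack([cv2.resize(c,None,fx=5,fy=5,interpolation=2),cv2.resize(d,None,fx=3.3,fy=5,interpolation=2)])
cv2.imwrite('pics/crop1.png',A[:,:,::-1])
E
python3 m.py
```

```text
side
 spot [261. 186.] 13 [0.5279 0.2162 0.03  ]
 spot [273.  188.8] 13 [0.5491 0.178  0.03  ]
 orange [371.2 256.9] 448 [-0.082 -0.844  0.059] [ 0.541 -0.277  0.951]
  top 77 [ 0.4987 -0.3213  0.1832] [-0.08168407 -0.84412556  0.14709287] [ 0.54138861 -0.27706703  0.95138055]
 red 183 [[0.6779, -0.0261], [0.365, 0.0094]] 173.5 mid [ 0.5215 -0.0083]
scene
 spot [357.  193.2] 4 [0.5506 0.1817 0.03  ]
 orange [238.4 188.8] 210 [ 0.527 -0.308  0.055] [ 1.724 -0.244  0.991]
  top 31 [ 0.5759 -0.2895  0.1792] [ 0.53037774 -0.30830978  0.14736538] [ 1.72408413 -0.24421855  0.99097322]
0.004 0.014 1348 ((0.5834511518478394, -0.24985074996948242), (0.3143138289451599, 0.20889313519001007), 48.965728759765625)
0.034 0.046 181 ((0.525606095790863, -0.294409841299057), (0.046403732150793076, 0.07908845692873001), 23.89032554626465)
0.14 0.17 177 ((0.5274436473846436, -0.29409411549568176), (0.029495129361748695, 0.039589956402778625), 24.152664184570312)
```

View pics/crop1.png

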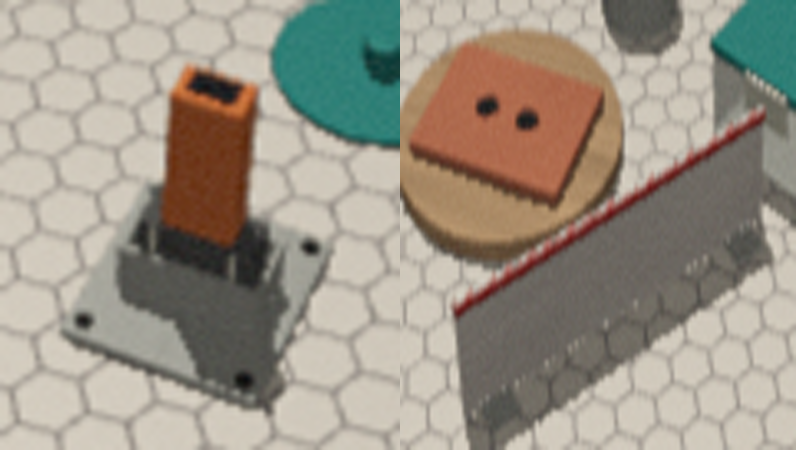

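The crop shows the probe standing square in its pocket and two black spots on the stone, both seen cleanly. Depth gives the probe at about (0.527, -0.294) with its x axis at 24°, and rays give the spot midpoint at about (0.5385, 0.197) with the line at 119°. The guard lies along x at y≈-0.01. I'll move up and over the stone first and take a close look with the wrist camera on the way.

```bash
python3 -m inch '[[0.6,-0.8,0.5,-0.4,88],[0.6,-0.8,0.5,-0.4,88],[0.6,-0.8,0.5,-0.4,88],[0.6,-0.8,0.3,-0.4,88],[0.6,-0.8,0,-0.4,88]]'
python3 -m inch '[[0.7,-0.8,0,-0.4,88],[0.7,-0.8,0,-0.4,88],[0.7,-0.8,0,-0.4,88],[0.7,-0.8,0,-0.4,88],[0.7,-0.8,0,-0.4,88]]'
python3 -m inch '[[0.7,-0.8,0,-0.4,88],[0.7,-0.8,0,-0.4,88],[0.7,-0.8,0,-0.4,88],[0.7,-0.8,0,-0.4,88],[0.7,-0.8,0,-0.4,88]]'
python3 -m inch '[[0.6,-0.8,0,-0.4,88],[0.6,-0.8,0,-0.4,88],[0.6,-0.8,0,-0.4,88],[0.6,-0.8,0,-0.4,88],[0.6,-0.8,0,-0.4,88]]'
python3 -c "
from h import *
s=snap('wrist','wrist1.png'); t=r.get_state(); print(t['q'].round(2),s['position'],s['attitude'])"
```

```text
clock: 0.65
tool_pos: [0.2698, 0.4937, 0.3037]
eef_rot: [0.26, 0.965, 0.001, 0.0]
contact_force: [0.5, 0.7, -0.7]
opening: 0.999
clock: 1.15
tool_pos: [0.3571, 0.3931, 0.3026]
eef_rot: [0.36, 0.933, -0.0, -0.0]
contact_force: [-0.3, 0.1, -0.3]
opening: 0.997
clock: 1.65
tool_pos: [0.4445, 0.2931, 0.3025]
eef_rot: [0.455, 0.89, -0.0, -0.0]
contact_force: [0.1, 0.2, -0.0]
opening: 1.001
clock: 2.15
tool_pos: [0.5194, 0.1933, 0.3025]
eef_rot: [0.546, 0.838, -0.0, -0.0]
contact_force: [0.2, -0.2, -0.1]
opening: 1.004
[-0.45  0.54  0.02  1.73 -0.01  0.87 -0.01] [0.49028875 0.26189079 0.42938831] [-0.1434558  -0.02976488  0.2041209   0.96792001]
```

View pics/wrist1.png

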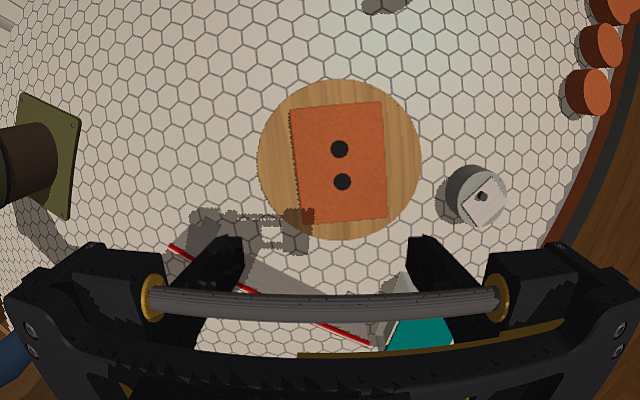

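The wrist view shows the spots at (339,149) and (342,182), both clear of the gripper. I'll measure them, then go past the probe so the wrist camera can see it unobstructed.

```bash
python3 - <<'E'
from h import *
s=dict(np.load('last_wrist.npz')); g=cv2.cvtColor(s['pixels'],cv2.COLOR_RGB2GRAY)
m=np.zeros_like(g); m[135:200,320:365]=(g[135:200,320:365]<70)
n,l,st,c=cv2.connectedComponentsWithStats(m)
q=[c[i] for i in range(1,n) if st[i,4]>60]; P=plane(s,q,.03,True); print(q,P.round(4),P.mean(0))
d=P[1]-P[0]; print(np.linalg.norm(d),np.degrees(np.arctan2(d[1],d[0])))
E
python3 -m inch '[[0,-1,0,0,88],[0,-1,0,0,88],[0,-1,0,0,88],[0,-1,0,0,88],[0,-1,0,0,88]]' >/dev/null
python3 -m inch '[[0,-1,0,0,88],[0,-1,0,0,88],[0,-1,0,0,88],[0,-1,0,0,88],[0,-1,0,0,88]]' >/dev/null
python3 -m inch '[[0,-1,0,0,88],[0,-1,0,0,88],[0,-1,0,0,88],[0,-1,0,0,88],[0,-1,0,0,88]]' >/dev/null
python3 -m inch '[[0.5,-1,0,0,88],[0.5,-1,0,0,88],[0.5,-1,0,0,88],[0.5,-1,0,0,88],[0.5,-1,0,0,88]]' 
python3 -m inch '[[0.3,-1,0,0,88],[0.3,-1,0,0,88],[0,0,0,0,88]]' 
python3 -c "
from h import *
s=snap('wrist','wrist2.png'); t=r.get_state(); print(t['q'].round(2))"
```

```text
[array([338.83984375, 148.63671875]), array([341.94117647, 181.26890756])] [[0.529  0.2188 0.03  ]
 [0.5508 0.1806 0.03  ]] [0.53989306 0.19969491 0.03      ]
0.043937472547674876 -60.216731635909476
clock: 4.2
tool_pos: [0.5819, -0.3065, 0.3024]
eef_rot: [0.545, 0.838, 0.0, -0.0]
contact_force: [-0.3, 0.8, 0.2]
opening: 0.999
clock: 4.5
tool_pos: [0.5958, -0.36, 0.3017]
eef_rot: [0.547, 0.837, -0.001, 0.0]
contact_force: [0.1, -0.4, -0.7]
opening: 0.998
[ 0.47  0.75  0.01  1.27 -0.    1.12  0.89]
```

View pics/wrist2.png

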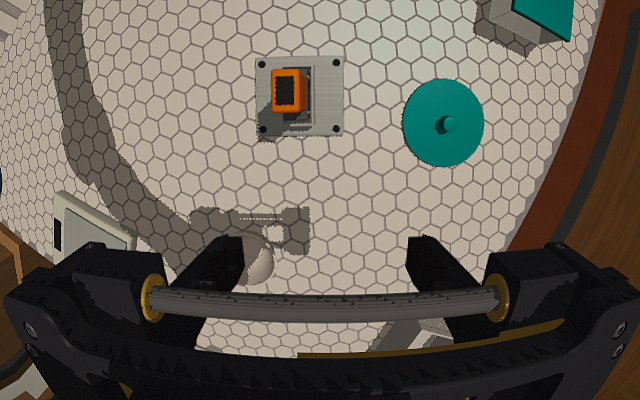

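The wrist view shows the probe's top with its black inset at (287,91), the stand's four holes at (262,63), (336,62), (262,129), (336,128), and the ramekin at (260,260). Measuring the probe from these.

Run:
```python
from h import *
s=dict(np.load('last_wrist.npz')); hsv=cv2.cvtColor(s['pixels'],cv2.COLOR_RGB2HSV); g=hsv[...,2]
o=np.zeros_like(g); o[60:125,255:320]=((hsv[...,0]<20)&(hsv[...,1]>150)&(g>100))[60:125,255:320]
ct=max(cv2.findContours(o,cv2.RETR_EXTERNAL,cv2.CHAIN_APPROX_NONE)[0],key=cv2.contourArea)
P=plane(s,ct[:,0],.153,True)[:,:2].astype(np.float32); print('outer(top+sides)',cv2.minAreaRect(P))
f=np.zeros_like(g); cv2.drawContours(f,[ct],-1,1,-1); f=f&(1-o)
ci=max(cv2.findContours(f,cv2.RETR_EXTERNAL,cv2.CHAIN_APPROX_NONE)[0],key=cv2.contourArea)
P=plane(s,ci[:,0],.153,True)[:,:2].astype(np.float32); print('inset',cv2.minAreaRect(P))
h=[]
for u,v in [(262,63),(336,62),(262,129),(336,128)]:
    w=g[v-6:v+7,u-6:u+7].astype(float); k=np.clip(w.min()+40-w,0,None); y,x=np.mgrid[-6:7,-6:7]; h.append([u+(k*x).sum()/k.sum(),v+(k*y).sum()/k.sum()])
P=plane(s,h,.008,True); print('stand',P.round(4)[:,:2].tolist(),P.mean(0))
for a,b in [(0,1),(2,3),(0,2),(1,3)]: d=(P[b]-P[a]); print(np.hypot(*d[:2]).round(4),np.degrees(np.arctan2(d[1],d[0])).round(1))
t=r.get_state(); y=R.from_quat(t['eef_rot']).as_matrix()[:,1]; print(t['tool_pos'],np.degrees(np.arctan2(y[1],y[0])))
```

```text
outer(top+sides) ((0.5311881303787231, -0.29127904772758484), (0.030276764184236526, 0.03897419571876526), 23.0212345123291)
inset ((0.5279771685600281, -0.2926560342311859), (0.01604280062019825, 0.02612965740263462), 23.04791259765625)
stand [[0.4643, -0.2715], [0.5564, -0.2308], [0.5005, -0.3535], [0.5921, -0.3138]] [ 0.52830056 -0.29239956  0.008     ]
0.1007 23.8
0.0999 23.4
0.0896 -66.2
0.0903 -66.7
[ 0.59600397 -0.35739076  0.30179654] 23.768566484014254
```

```bash
python3 -m inch '[[-0.9,0.85,0,0,88],[-0.9,0.85,0,0,88],[-0.9,0.85,0,0,88],[0,0,-0.5,0,88],[0,0,-0.5,0,88]]'
python3 -m inch '[[0,0,-0.5,0,88],[0,0,-0.5,0,88],[0,0,-0.5,0,88],[0,0,0,0,88]]'
python3 -c "
from h import *
s=snap('side','side1.png');c=s['pixels'][150:310,290:450];cv2.imwrite('pics/side1c.png',cv2.resize(c,(560,560),interpolation=2)[:,:,::-1])
print(r.get_state()['tool_pos'])"
```

```text
clock: 5.05
tool_pos: [0.5294, -0.2907, 0.2778]
eef_rot: [0.544, 0.839, 0.0, 0.0]
contact_force: [0.5, -0.3, 0.2]
opening: 0.994
clock: 5.45
tool_pos: [0.5281, -0.2918, 0.2376]
eef_rot: [0.545, 0.838, -0.0, -0.002]
contact_force: [-0.1, 0.1, -0.0]
opening: 1.0
[ 0.52864827 -0.29205343  0.23880218]
```

View pics/side1c.png

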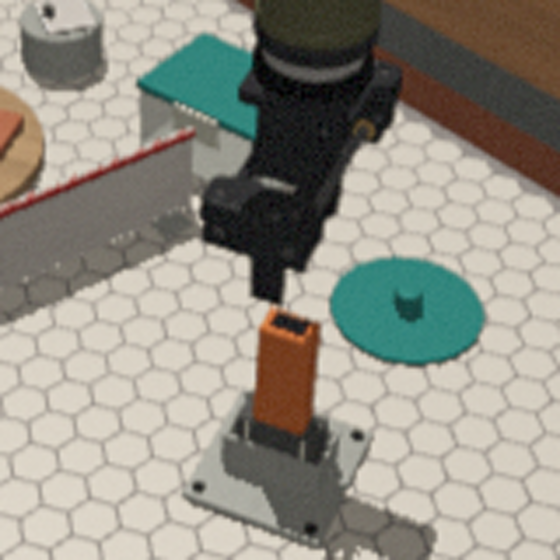

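The fingers are above the probe, straddling its handle, with nothing else nearby. I'll descend and close.

```bash
python3 -m inch '[[0,0,-0.8,0,88],[0,0,-0.8,0,88],[0,0,-0.8,0,88],[0,0,-0.8,0,88],[0,0,-0.8,0,88]]'
python3 -m inch '[[0,0,-0.4,0,88],[0,0,-0.4,0,88],[0,0,0,0,88],[0,0,0,0,60],[0,0,0,0,40]]' 35
python3 -m inch '[[0,0,0,0,20],[0,0,0,0,10],[0,0,0,0,10],[0,0,0,0,10],[0,0,0,0,10]]' 35
python3 -m inch '[[0,0,0,0,10],[0,0,0,0,10],[0,0,0,0,10]]' 35
```

```text
clock: 6.0
tool_pos: [0.5298, -0.2926, 0.1401]
eef_rot: [0.545, 0.838, 0.0, 0.001]
contact_force: [0.2, -0.1, 0.1]
opening: 1.0
clock: 6.5
tool_pos: [0.5297, -0.2924, 0.1211]
eef_rot: [0.545, 0.838, 0.0, 0.001]
contact_force: [0.4, 0.2, 0.4]
opening: 0.845
clock: 7.0
tool_pos: [0.5291, -0.2921, 0.1203]
eef_rot: [0.545, 0.838, 0.0, 0.0]
contact_force: [-0.2, -0.2, 0.1]
opening: 0.385
clock: 7.3
tool_pos: [0.5289, -0.2921, 0.1201]
eef_rot: [0.545, 0.838, -0.0, -0.0]
contact_force: [0.1, 0.6, -1.2]
opening: 0.295
```

The fingers stopped at 26 mm, so the handle is gripped. Lifting.

```bash
python3 -m inch '[[0,0,0.3,0,10],[0,0,0.4,0,10],[0,0,0.5,0,10],[0,0,0.5,0,10],[0,0,0.5,0,10]]'
python3 -m inch '[[0,0,0.6,0,10],[0,0,0.6,0,10],[0,0,0.6,0,10],[0,0,0.6,0,10],[0,0,0.6,0,10]]'
python3 -m inch '[[0,0,0.6,0,10],[0,0,0.6,0,10],[0,0,0.4,0,10],[0,0,0.2,0,10],[0,0,0,0,10]]'
python3 -c "
from h import *
s=snap('side','side2.png');c=s['pixels'][120:300,290:470];cv2.imwrite('pics/side2c.png',cv2.resize(c,(560,560),interpolation=2)[:,:,::-1])"
```

```text
clock: 7.8
tool_pos: [0.5293, -0.2923, 0.1768]
eef_rot: [0.545, 0.838, 0.0, 0.001]
contact_force: [0.3, 0.1, -2.7]
opening: 0.289
clock: 8.3
tool_pos: [0.529, -0.2921, 0.2519]
eef_rot: [0.545, 0.838, 0.0, 0.0]
contact_force: [-0.3, -0.0, -2.9]
opening: 0.291
clock: 8.8
tool_pos: [0.5293, -0.2922, 0.296]
eef_rot: [0.545, 0.838, 0.0, 0.001]
contact_force: [0.6, -0.2, -3.0]
opening: 0.296
```

View pics/side2c.png

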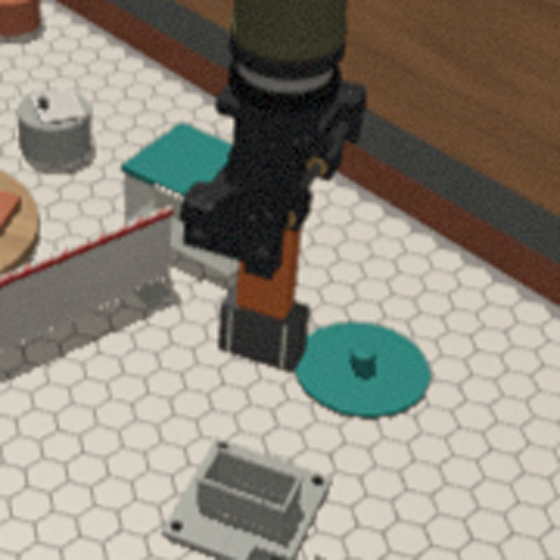

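The probe hangs upright in the gripper, well clear of the stand. Force reads about -3 N, roughly the probe's weight. Now carrying it over the guard with the underside near 0.18 m.

```bash
python3 -m inch '[[0.02,0.4,0,0.05,10],[0.02,0.8,0,0.05,10],[0.02,1,0,0.05,10],[0.02,1,0,0.05,10],[0.02,1,0,0.05,10]]'
python3 -m inch '[[0.02,1,0,0.05,10],[0.02,1,0,0.05,10],[0.02,1,0,0.05,10],[0.02,1,0,0.05,10],[0.02,1,0,0.05,10]]'
python3 -m inch '[[0.02,1,0,0.05,10],[0.02,1,0,0.05,10],[0.02,1,0,0.05,10],[0.02,1,0,0.05,10],[0.02,1,0,0.05,10]]'
python3 -m inch '[[0.02,1,0,0.05,10],[0.02,1,0,0.05,10],[0.02,1,0,0.05,10],[0.02,1,0,0.05,10],[0.02,0.4,0,0.05,10]]'
python3 -m inch '[[0,0,-0.4,0,10],[0,0,-0.6,0,10],[0,0,-0.6,0,10],[0,0,-0.4,0,10],[0,0,0,0,10]]'
python3 - <<'E'
from h import *
s=snap('side','side3.png'); w=snap('wrist'); 
c=cv2.resize(s['pixels'][90:230,200:340],(500,500),interpolation=2); d=cv2.resize(w['pixels'][160:360,250:410],(300,375),interpolation=2)
A=np.zeros((500,800,3),np.uint8); A[:,:500]=c; A[:375,500:]=d; cv2.imwrite('pics/pl.png',A[:,:,::-1])
t=r.get_state(); y=R.from_quat(t['eef_rot']).as_matrix()[:,1]; print(t['tool_pos'],np.degrees(np.arctan2(y[1],y[0])))
E
```

```text
clock: 9.35
tool_pos: [0.5311, -0.1851, 0.2945]
eef_rot: [0.534, 0.846, 0.0, -0.001]
contact_force: [0.8, 0.7, -1.3]
opening: 0.292
clock: 9.85
tool_pos: [0.5334, -0.0601, 0.2946]
eef_rot: [0.523, 0.853, -0.0, -0.001]
contact_force: [0.3, 0.1, -2.7]
opening: 0.289
clock: 10.35
tool_pos: [0.5357, 0.0647, 0.2946]
eef_rot: [0.511, 0.859, -0.0, -0.001]
contact_force: [0.6, 0.0, -1.8]
opening: 0.293
clock: 10.85
tool_pos: [0.5378, 0.1768, 0.2945]
eef_rot: [0.498, 0.867, 0.0, -0.001]
contact_force: [-0.6, 0.9, -2.1]
opening: 0.291
clock: 11.35
tool_pos: [0.538, 0.171, 0.2434]
eef_rot: [0.501, 0.865, -0.002, -0.001]
contact_force: [-0.1, -0.5, -2.1]
opening: 0.295
[0.53919669 0.17205971 0.24517119] 29.845985511915984
```

View pics/pl.png

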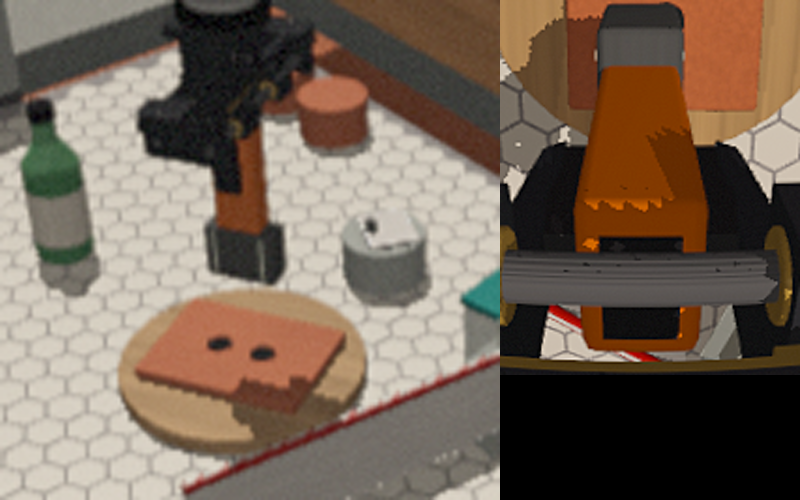

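The probe is over the stone, still upright, with its underside about 13 cm up and the spots just ahead of it. TCP y is 0.172 and needs to be 0.199. I'll correct that, go partway down, then check the head's position from the side view.

```bash
python3 -m inch '[[0,0.4,0,0,10],[0,0.4,0,0,10],[0,0.3,0,0,10],[0,0,-0.3,0,10],[0,0,-0.5,0,10]]'
python3 -m inch '[[0,0,-0.5,0,10],[0,0,-0.5,0,10],[0,0,-0.3,0,10],[0,0,0,0,10],[0,0,0,0,10]]'
python3 - <<'E'
from h import *
t=r.get_state(); y=R.from_quat(t['eef_rot']).as_matrix()[:,1]; print(t['tool_pos'],np.degrees(np.arctan2(y[1],y[0])))
A=[]
for n,b in (('side',(240,120,320,220)),('scene',(325,130,405,230))):
    s=snap(n); x0,y0,x1,y1=b
    A.append(cv2.resize(s['pixels'][y0:y1,x0:x1],(400,500),interpolation=2))
    v,u=np.mgrid[y0:y1,x0:x1]; P=pts(s,np.c_[u.ravel(),v.ravel()])
    for lo,hi in((.085,.115),(.06,.08)):
        Q=P[(P[:,2]>lo)&(P[:,2]<hi)&(abs(P[:,0]-.54)<.06)&(abs(P[:,1]-.2)<.06)]; 
        if len(Q)>4: print(n,lo,len(Q),Q[:,2].min(),cv2.minAreaRect(Q[:,:2].astype(np.float32)))
cv2.imwrite('pics/pl2.png',np.hstack(A)[:,:,::-1])
E
```

```text
clock: 11.95
tool_pos: [0.5395, 0.2009, 0.2252]
eef_rot: [0.5, 0.866, 0.001, 0.001]
contact_force: [-0.2, -0.2, -2.0]
opening: 0.29
clock: 12.45
tool_pos: [0.5392, 0.2002, 0.1926]
eef_rot: [0.501, 0.866, -0.0, -0.0]
contact_force: [-0.4, -0.4, -1.5]
opening: 0.294
[0.53920923 0.20024493 0.19260482] 29.890822331257464
side 0.085 170 0.08502835106230333 ((0.5317613482475281, 0.18903085589408875), (0.025906311348080635, 0.06769989430904388), 49.37509536743164)
scene 0.085 93 0.08518369437993989 ((0.555014967918396, 0.2024398148059845), (0.031209299340844154, 0.06847831606864929), 5.076101303100586)
```

View pics/pl2.png

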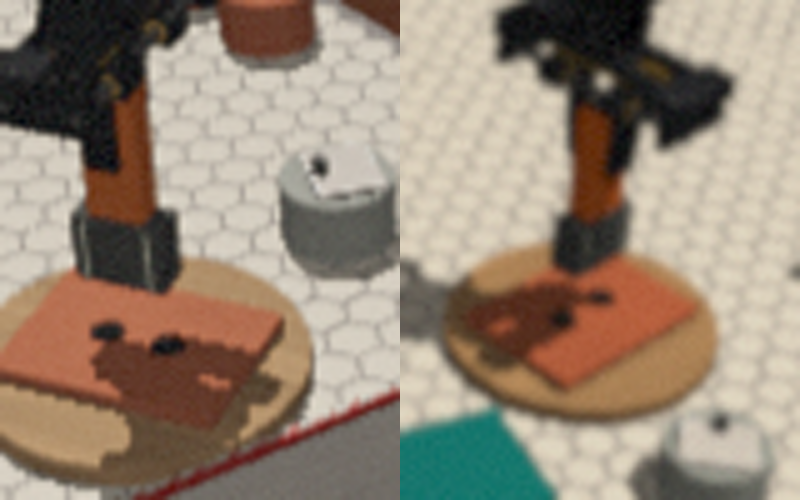

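Both views show the probe upright, with its head in line with the spots. The underside comes out near 0.081 m, still clear of the stone. Going down the last 29 mm, slowly.

```bash
python3 -m inch '[[0,0,-0.3,0,10],[0,0,-0.3,0,10],[0,0,-0.3,0,10],[0,0,-0.25,0,10],[0,0,0,0,10]]'
python3 -m inch '[[0,0,0,0,10],[0,0,0,0,10],[0,0,0,0,10]]'
python3 - <<'E'
from h import *
t=r.get_state(); y=R.from_quat(t['eef_rot']).as_matrix()[:,1]; print(t['tool_pos'],np.degrees(np.arctan2(y[1],y[0])))
Z=t['tool_pos'][2]; c,k=np.cos(np.radians(29.8)),np.sin(np.radians(29.8)); A=[]
for n,b in (('side',(230,120,310,220)),('scene',(320,130,400,230))):
    s=snap(n); x0,y0,x1,y1=b; im=s['pixels']
    hsv=cv2.cvtColor(im,cv2.COLOR_RGB2HSV)
    A.append(cv2.resize(im[y0:y1,x0:x1],(400,500),interpolation=2))
    v,u=np.mgrid[y0:y1,x0:x1]; u,v=u.ravel(),v.ravel(); P=pts(s,np.c_[u,v])
    h=hsv[v,u]; dark=(h[:,1]<110)&(h[:,2]<110)
    L=np.c_[(P[:,0]-.54)*c+(P[:,1]-.2)*k,-(P[:,0]-.54)*k+(P[:,1]-.2)*c,P[:,2]]
    near=(abs(L[:,0])<.03)&(abs(L[:,1])<.045)
    Q=L[near&dark&(P[:,2]>.04)&(P[:,2]<.1)]; print(n,'head, spot axes: lo/hi',len(Q),np.percentile(Q,[2,98],axis=0).round(4).tolist())
    o=near&(h[:,0]<20)&(h[:,1]>140)&(P[:,2]>.06); print(' orange lower edge z',np.percentile(P[o,2],[1,3]).round(4))
    for e in (-1,1):  # long faces
        F=Q[(abs(Q[:,0]-e*.015)<.007)&(abs(Q[:,1])<.028)&(Q[:,2]>.06)&(Q[:,2]<.09)]
        if len(F)>20: print(' face',e,len(F),np.median(F[:,0]).round(4),'slope vs y, z',np.linalg.lstsq(np.c_[F[:,1:],np.ones(len(F))],F[:,0],rcond=None)[0].round(3))
cv2.imwrite('pics/pl3.png',np.hstack(A)[:,:,::-1])
E
```

```text
clock: 13.05
tool_pos: [0.5384, 0.2001, 0.1628]
eef_rot: [0.501, 0.866, -0.001, -0.001]
contact_force: [-0.0, -0.3, -2.0]
opening: 0.292
clock: 13.35
tool_pos: [0.5393, 0.2005, 0.1643]
eef_rot: [0.501, 0.866, 0.0, 0.0]
contact_force: [-0.0, -0.0, -2.0]
opening: 0.29
[0.53931869 0.20046474 0.1643084 ] 29.904933366818216
side head, spot axes: lo/hi 231 [[-0.0186, -0.0337, 0.054], [0.0067, 0.028, 0.0995]]
 orange lower edge z [0.1019 0.1038]
 face -1 111 -0.0147 slope vs y, z [ 0.037  0.027 -0.017]
scene head, spot axes: lo/hi 118 [[-0.0057, -0.0317, 0.0544], [0.0193, 0.0262, 0.0986]]
 orange lower edge z [0.0999 0.1023]
 face 1 53 0.0152 slope vs y, z [-0.    -0.029  0.018]
```

View pics/pl3.png

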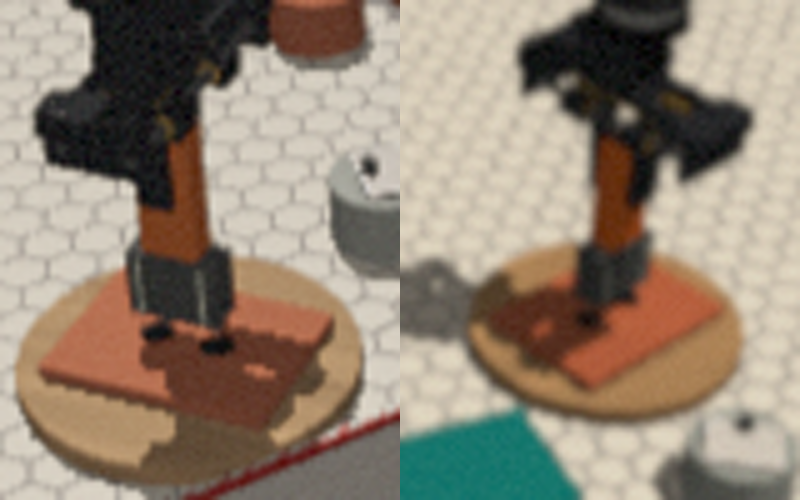

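The faces sit at -14.7 and +15.2 mm about the spots' midpoint, so the probe is centred. Its underside is about 52 mm above the counter, 22 mm above the stone, and it is upright and steady. Handing in.

```bash
python3 -c "
from plant import r
print(r.finish_job()); t=r.get_state(); print(t['clock'],t['tool_pos'],t['opening'],abs(t['qd']).max())"
```

```text
the job is handed in; nothing more can be done
None
the job is handed in; nothing more can be done
```

I took the probe out of its stand, carried it over the guard with its underside at about 0.18 m (the guard is 0.09 m high), and handed the job in at about 13.5 s. It was still gripped above the spots, and no verdict was reported.

**Last checks, just before handing in:**
- **Centring:** the head's long faces measured -14.7 and +15.2 mm from the spots' line, so it is centred to about 0.3 mm across the line. Along the line, the visible extents suggest up to about 3 mm off, against the 10 mm allowed. The arm's own position puts the tool within about 1 mm of the spot midpoint.
- **Height:** the underside is about 22 mm above the stone from the arm's position and the grasp height. The lowest head points in the depth images, at 54 mm above the counter, agree roughly.
- **Angle:** the tool is at 29.9° and the spots' line needs 29.8°. The fitted face slopes are 0.04 or less, so the probe is upright and lined up.
- **Grip:** the opening is 26 mm at 35 N. The steady -2 N vertical force is about the probe's weight and shows no contact with the stone.

**Disagreements and gaps:**
- The side and wrist views put the spot midpoint about 3 mm apart, and I used the wrist view.
- The read-back I tried after handing in returned nothing, so the final pose is not confirmed past that point.
- I did not re-measure the bystanders. No forces suggested contact, and those in view looked undisturbed.

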